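Load a slide rack past the drop gate

TASK

Load the blue slide rack into the scanner: press the orange bar beside the chute down with one fingertip to open the gate, and with the bar held down push the rack along the chute with another finger until it stands fully home against the black end stop; only once the rack is wholly past the gate let the bar up, so that the gate shuts behind it. Push only: do not grip or lift the rack, and leave the bottle, the dish and the jar where they stand.

Things in the scene. Friction and masses are not known exactly. Their poses are not given: they have to be found in the camera images.
- chute: Fixed chute on legs. Origin on the table; +x is the way the rack travels, z up. In this frame (mm): aluminium floor, top z = 56, x -130 to 180, open at the -x end; white side curbs, inner faces y = -45 and 45, outer -51 and 51, tops z = 72. White scanner housing x 195 to 345, 200 wide, 128 high. Steel hinge bracket outside the +y curb: x 52 to 88, y 51 to 74, up to z = 99.
- gate (a joint): Angle (rad) of the drop gate with its press bar, one rigid orange part. 0 = shut, bar up (sprung to it); grows as the bar goes down; blade level with the floor at 0.14, so open above 0.15; stops at 0.25. Hinge line along chute x at chute y = 62, z = 85 mm: the bar sinks 13 mm per 0.1 rad (open at 20 mm, stop at 33 mm) wherever it is pressed; 3 N at the top, 6 N near the bottom.
- bar_top (a point): Centre of the top face of the orange press bar; moves with it. Flat strip outside the -y curb, 240 mm along chute x, 28 wide, 6 thick. Gate shut: this point is at chute x = -10, y = -72, z = 110 mm (strip spans x -130 to 110). At 0.20 rad its top is at z = 83 mm, above the curbs and level with the middle of the rack's rear panel. A finger can slide along it.
- rack: Loose blue rack with eight glass slides on edge, 90 mm long (x, along the chute), 84 wide, about 0.3 kg. Origin: centre of underside, axes as the chute's. Flat full-width rear (x = -45 mm) and front (x = 45) panels 48 mm high; slides between reach 33 mm. Starts in the chute short of the gate, free behind. Fully home: origin at chute x = 135 mm, rear face 20 mm past the gate.
- reagent: Bystander: amber bottle, 48 mm across, 95 mm high, loose, standing beyond the open end of the chute. Origin at the centre of its underside.
- dish: Bystander: clear, whitish petri dish, 63 mm across, 19 mm high, loose, on the table on the bar's side of the chute. Origin at the centre of its underside.
- jar: Bystander: white jar with blue cap, 56 mm across, 70 mm high, loose, on the table on the bar's side of the chute, towards its end. Origin at the centre of its underside.
- gate_slot (a point): Middle of the gate's slot in the chute floor, at chute x = 70, y = -22, z = 56 mm. Fixed. The gate's orange blade, 5 mm thick along the chute, stands up through it 9 to 14 mm above the floor from chute y = -40 to -5 mm when shut, and sinks below the floor when open.
- end_stop (a point): Foot of the black end stop's face, at chute x = 180, y = 0, z = 56 mm. Fixed. The face is 30 mm high; the rack's front panel comes to rest flat against it.
There are look-alikes about, which are no part of the job. Leave any yellow look-alike of the rack alone.

How it is judged:
By the outcome, as a careful person would: the job done as asked, in the order asked, and still so for the second after the job is handed in, with the robot touching nothing.
It also fails if it takes over 38 s, if anything falls off the work surface, if the arm or the gripper's body presses on something with over 40 N, if the wrist force passes 120 N, or if a joint passes its speed limit or range.

ROBOT

A 6-joint arm with a two-finger parallel gripper is mounted at the origin on the work surface. World frame = base frame: x ahead of the robot, y to its left, z up, the work surface at z = 0. Lengths are in m, angles in rad, forces in N, time in s.
With the tool pointing down it reaches from about 0.275 to 0.75 m from the base axis. Payload 10.2 kg.
Tool frame: the origin (TCP) lies at the very end of the fingers, on their centre line; the grasp point (between the pads) lies behind it (grasp_offset is the z of the grasp point in the tool frame, in m); z points along the fingers, y is the line along which they close (so a half turn about z gives the same grasp; the last joint's range is limited). The gripper opens to 85 mm and grips with 20 to 120 N. Pads are 22 mm wide; open, the fingers measure 114 mm over their backs; the gripper's body (76 mm by 85 mm) begins 54 mm behind the grasp point. The pads swing forward as they close: fully open they stand 13 mm farther back than shut.
Start: joints at [-1.337, 0.313, 1.498, -0, 1.331, -0.223], TCP at [0.232, -0.471, 0.231] pointing down, gripper open.
Joint ranges: [-2.94, 2.94], [-0.97, 2.17], [0.19, 2.56], [-1.23, 4.37], [0.02, 3.11], [-2.88, 2.88]. Speed limits (rad/s): [2.39, 2.39, 3.01, 3.14, 3.14, 3.14].

INTERFACE

Orientations are given as a unit quaternion [w, x, y, z].
In Python, from workcell import sense, capture, job_done, grasp_offset gives the robot as it stands.
- The arm moves only by the tool step_arm, never from a script. Its argument "moves" is text: rows parted by semicolons, each of 7 numbers parted by spaces: the shift along the tool's x, y, z in mm, then the turn, a rotation vector about the tool's x, y, z in degrees, then the finger opening in mm, from 0 to 85.4. In form: tx ty tz ax ay az claw; .... A call has 1 to 12 rows; each row shifts and turns the commanded pose from where the row before left it, along the tool's axes as they then stand; what a row does not reach is not made up. A row lasts 1/12 s, in which the tool goes at most 41.7 mm and 7.16 degrees, less where a joint would pass 70% of its speed; a pose out of reach is approached as far as the arm can. A call is refused whole if a number of a shift passes 41.7 or a number of a turn 7.16, either way. A call with a gripper value outside its range is refused whole. The fingers move at their own pace and stop on an object; "newtons" is the grip in N (left out, the last holds). Time passes only in rows, so rows that do not move let the fingers close. It gives the time, the measured TCP pose, the force, the opening and the grip force at its end, in the units of the state.
- sense(): the state, without advancing time (a new reading comes with each control period).
- capture(name): name is "scene" or "top"; returns a dict with "img" (420x560x3 uint8, blue, green, red), "fx", "fy", "cx", "cy" (pixels), "position" and "orientation" of the camera in the world. Camera axes: x right, y up, looking along -z (the intrinsics and any distortion apply to the point x, -y, -z); pixel columns grow to the right and rows downward; lengths in m; the calibration is good to about 2 mm. A picture is of the moment at which its call begins. There is no depth.
- job_done(): hands the job in; it is judged then, once.
The state is a dict: "time": time; "joint_pos": joint angles; "qvel": joint speeds; "tau": joint torques, N m; "tcp_pos": TCP position; "ee_rot": TCP orientation; "wrist_force": force on the tool from outside, world axes, zero at the start; "moment": the same for the moment, N m; "width": finger opening in m; "finger_force": force on a finger pad.
Only numpy, scipy, OpenCV 4.12 (cv2) and the standard library are available. Lean on these libraries where they do the work, as an engineer would, in place of code of your own. Each camera call takes 0.05 s, during which the arm holds its last target. There are 200 camera calls.

## Working session

There is one attempt and no reset: what is moved stays moved. The work goes in short steps, Python scripts to look and compute and a tool call to move; the robot and the scene stay as the last step left them, time stands still between calls to the robot, and variables do not carry over. Pictures are saved under pics/ and viewed, at most 13 in all, crops included, and the job is handed in when it is done.

Besides the shell and the picture viewer there is one more tool, called after "Call:" as a command line: name --argument value ..., lists and objects as JSON in quotes. step_arm: Moves the arm, as the interface text tells. Its arguments: {"type":"object","properties":{"moves":{"type":"string"},"newtons":{"type":"number"}},"required":["moves"]}

```bash
mkdir -p pics
python3 - <<'E'
from workcell import sense,capture,grasp_offset
import cv2,numpy as np
print(grasp_offset, sense())
for n in("scene","top"):
    c=capture(n);cv2.imwrite(f"pics/{n}0.png",c["img"]);print({k:v for k,v in c.items() if k!="img"})
E
```

```text
-0.0187 {'time': 0.0, 'joint_pos': array([-1.33743428e+00,  3.13463270e-01,  1.49844592e+00, -1.84296598e-05,
        1.33099160e+00, -2.23409629e-01]), 'qvel': array([-3.31491539e-04,  1.60534667e-03, -3.62463106e-05,  1.41419886e-03,
       -1.99521858e-04, -3.92314499e-04]), 'tau': array([ 1.16278465e-03, -4.12264359e+01, -2.59747678e+01, -1.13654767e-04,
        4.01874713e-03,  1.33593650e-05]), 'tcp_pos': array([ 0.2314718 , -0.47092894,  0.23072496]), 'ee_rot': array([-6.54016634e-04,  9.74032414e-01,  2.26407659e-01, -1.22043681e-05]), 'wrist_force': array([ 0.52302465, -0.15278835, -0.28122383]), 'moment': array([ 0.00101679, -0.01513012,  0.02627696]), 'finger_force': 0.0, 'width': 0.08526038922892398}
{'fx': 498.7766130007629, 'fy': 498.7766130007629, 'cx': 274.0140812964445, 'cy': 211.18875800423987, 'position': array([ 0.94001934, -0.61721006,  0.80464902]), 'orientation': array([0.8891132 , 0.35995048, 0.11041747, 0.26023327])}
{'fx': 441.92243248584487, 'fy': 441.92243248584487, 'cx': 288.0184402509373, 'cy': 210.130391260526, 'position': array([ 0.49541656, -0.04360113,  0.86136524]), 'orientation': array([ 0.70688817,  0.04886738, -0.02156849, -0.70530554])}
```

View pics/scene0.png

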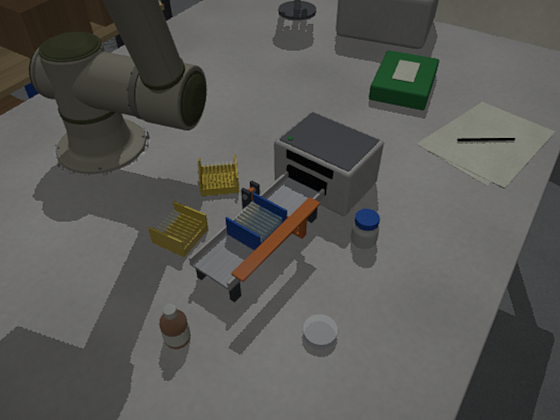

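View pics/top0.png

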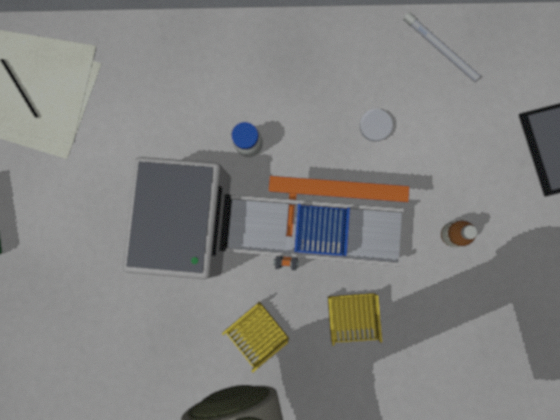

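Top view: the blue rack is at (321,230). The two yellow look-alikes are at (355,318) and (257,335). The orange bar is at (340,189), the bottle at (461,232), the dish at (377,125) and the jar at (246,138). Only the blue rack sits in the chute, so that is the one meant. Next I measure and confirm with a crop.

```bash
cat > h.py <<'E'
import cv2,numpy as np
from scipy.spatial.transform import Rotation as R
from workcell import sense,capture
def rot(q): return R.from_quat(np.r_[q[1:],q[0]])
def cast(c,uv,z):
    uv=np.atleast_2d(uv).astype(float)
    d=np.c_[(uv[:,0]-c["cx"])/c["fx"],-(uv[:,1]-c["cy"])/c["fy"],-np.ones(len(uv))]
    d=rot(c["orientation"]).apply(d); p=c["position"]
    return p+d*((z-p[2])/d[:,2])[:,None]
def mask(c,lo,hi,k=0):
    m=cv2.inRange(cv2.cvtColor(c["img"],cv2.COLOR_BGR2HSV),lo,hi)
    if k: m=cv2.morphologyEx(m,cv2.MORPH_OPEN,np.ones((k,k)))
    return m
def big(m):
    return max(cv2.findContours(m,cv2.RETR_EXTERNAL,cv2.CHAIN_APPROX_NONE)[0],key=cv2.contourArea)
OR=((5,150,60),(18,255,255)); BL=((105,120,40),(125,255,255))
E
python3 - <<'E'
from h import *
c=capture("top")
for n,k in(("top",9),("scene",5)):
    c=capture(n); b=big(mask(c,*OR,k))
    P=cast(c,b[:,0],.110)[:,:2].astype(np.float32); r=cv2.minAreaRect(P*1000); print(n,r,cv2.boundingRect(b))
    print(cv2.boxPoints(r).round(1).tolist())
    m=mask(c,*BL); b=big(cv2.morphologyEx(m,cv2.MORPH_CLOSE,np.ones((9,9)))); print("rack",cv2.minAreaRect((cast(c,b[:,0],.104)[:,:2]*1000).astype(np.float32)),cv2.boundingRect(b))
    if n=="top": t=c["img"]
    else: s=c["img"]
a=cv2.resize(t[150:300,200:425],None,fx=1.77,fy=1.77,interpolation=3);b=cv2.resize(s[170:320,170:350],(398,a.shape[0]*1),interpolation=3)
cv2.imwrite("pics/crop.png",np.hstack([a,b]))
E
```

```text
top ((607.961669921875, -99.73230743408203), (235.51760864257812, 25.26614761352539), 85.53443908691406) (270, 177, 138, 24)
[[586.2000122070312, -216.1999969482422], [611.4000244140625, -218.10000610351562], [629.7000122070312, 16.700000762939453], [604.5, 18.700000762939453]]
rack ((537.89501953125, -71.88882446289062), (88.27256774902344, 81.09730529785156), 85.29032897949219) (295, 204, 55, 52)
scene ((620.381103515625, -102.49119567871094), (238.80810546875, 52.45246887207031), 86.06541442871094) (234, 199, 84, 81)
[[586.0, -219.8000030517578], [638.4000244140625, -223.39999389648438], [654.7000122070312, 14.800000190734863], [602.4000244140625, 18.399999618530273]]
rack ((543.5674438476562, -129.03883361816406), (94.9832992553711, 45.82057571411133), 4.17294979095459) (226, 217, 44, 33)
```

View pics/crop.png

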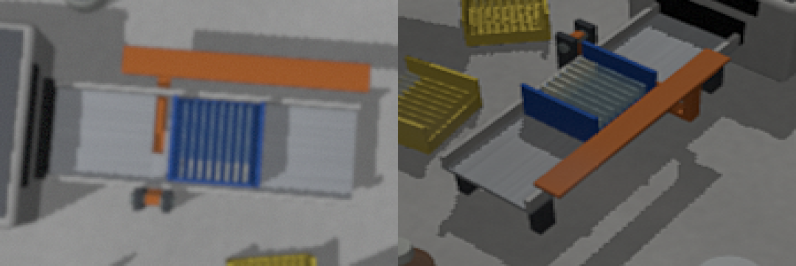

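The crop confirms it: the blue rack sits in the chute just short of the orange blade, with free floor behind it. The bar lies along the far side. Next I work out the first approach.

```bash
cat >> h.py <<'E'
A=np.deg2rad(85.6); ex=np.array([np.cos(A),np.sin(A),0]); ey=np.array([-ex[1],ex[0],0])
O=np.array([608,-99.7,0])+10*ex+72*ey
def chute(p): d=np.asarray(p)*1000-O; return np.array([d@ex,d@ey,d[2]])
def plan(x,y,z,n,nr=None):
    s=sense(); p=s["tcp_pos"]*1000; r=rot(s["ee_rot"])
    T=R.from_matrix(np.c_[ex,-ey,[0,0,-1]]); w=(r.inv()*T).as_rotvec(); v=(O+x*ex+y*ey+[0,0,z]-p)/n; nr=nr or n
    print("turn total",np.rad2deg(w).round(2),"tcp chute",chute(s["tcp_pos"]).round(1),"t",s["time"])
    for i in range(n):
        print((r*R.from_rotvec(w*min(i/nr,1))).inv().apply(v).round(1), np.rad2deg(w/nr).round(2) if i<nr else 0)
E
python3 -c "
from h import *
plan(-75,-35,180,12)"
```

```text
turn total [-2.000e-02 -3.000e-02 -5.943e+01] tcp chute [-409.1  274.9  231.1] t 0.25
[ 36.4 -10.8   4.3] [-0.   -0.   -4.95]
[37.2 -7.7  4.3] [-0.   -0.   -4.95]
[37.7 -4.4  4.3] [-0.   -0.   -4.95]
[38.  -1.1  4.3] [-0.   -0.   -4.95]
[37.9  2.1  4.3] [-0.   -0.   -4.95]
[37.6  5.4  4.3] [-0.   -0.   -4.95]
[37.   8.6  4.3] [-0.   -0.   -4.95]
[36.1 11.8  4.3] [-0.   -0.   -4.95]
[34.9 14.9  4.3] [-0.   -0.   -4.95]
[33.5 17.8  4.3] [-0.   -0.   -4.95]
[31.9 20.6  4.3] [-0.   -0.   -4.95]
[30.  23.3  4.3] [-0.   -0.   -4.95]
```

Call:
step_arm --moves "36 -11 4 0 0 -5 60; 37 -8 4 0 0 -5 60; 38 -4 4 0 0 -5 60; 38 -1 4 0 0 -5 60; 38 2 4 0 0 -5 60; 38 5 4 0 0 -5 60; 37 9 4 0 0 -5 60; 36 12 4 0 0 -5 60; 35 15 4 0 0 -5 60; 34 18 4 0 0 -5 60; 32 21 4 0 0 -5 60; 20 15 4 0 0 -4.5 60"

```text
time: 1.25
tcp_pos: [0.5579, -0.1655, 0.1829]
ee_rot: [-0.0, 0.731, 0.682, 0.0]
wrist_force: [1.0, 0.7, -0.1]
width: 0.06
finger_force: 0.0
```

```bash
python3 -c "
from h import *
s=sense();print(s['width'],s['wrist_force'])
plan(-75,-35,150,3)"
```

```text
0.06004617012645157 [ 0.98267947  0.72615967 -0.12580385]
turn total [ 0.01 -0.02  0.43] tcp chute [-79.5 -27.1 182.9] t 1.25
[ 1.5  2.7 11. ] [ 0.   -0.01  0.14]
[ 1.5  2.7 11. ] [ 0.   -0.01  0.14]
[ 1.5  2.7 11. ] [ 0.   -0.01  0.14]
```

Call:
step_arm --moves "1 2 11 0 0 0.4 60; 1 2 11 0 0 0 60; 0 1 10 0 0 0 60; 0 0 0 0 0 0 60; 0 0 0 0 0 0 60"

```text
time: 1.67
tcp_pos: [0.5604, -0.1674, 0.1508]
ee_rot: [-0.001, 0.736, 0.677, -0.0]
wrist_force: [0.5, -0.8, 0.4]
width: 0.0604
finger_force: 0.0
```

```bash
python3 -c "
from h import *
plan(-75,-35,150,1)
a=capture('top')['img'][120:300,250:470];b=capture('scene')['img'][150:330,150:370]
cv2.imwrite('pics/c2.png',cv2.resize(np.hstack([a,b]),None,fx=1.8,fy=1.8,interpolation=3))"
```

```text
turn total [-0.08 -0.02 -0.43] tcp chute [-81.2 -29.7 150.8] t 1.6667
[6.2 5.2 0.8] [-0.08 -0.02 -0.43]
```

View pics/c2.png

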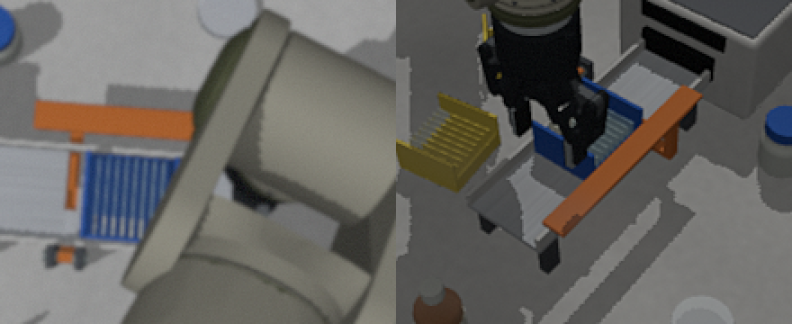

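The picture shows the two finger tips near scene pixels (250,240) and (219,224), above the bar and behind the rack. I'll cast them as a check.

```bash
python3 -c "
from h import *
c=capture('scene')
for z in(.151,.158): print([chute(p).round(0) for p in cast(c,[(250.5,240.5),(219.4,224)],z)])
plan(-75,-35,118,1)"
```

```text
[array([-78., -63., 151.]), array([-81.,   6., 151.])]
[array([-83., -67., 158.]), array([-86.,   1., 158.])]
turn total [ 0.06  0.03 -0.4 ] tcp chute [-81.  -30.4 152. ] t 1.8167
[ 6.1  4.5 34. ] [ 0.06  0.03 -0.4 ]
```

Call:
step_arm --moves "2 2 10 0 0 -0.4 60; 2 2 10 0 0 0 60; 1 1 8 0 0 0 60; 0 0 4 0 0 0 60; 0 0 0 0 0 0 60; 0 0 0 0 0 0 60"

```text
time: 2.32
tcp_pos: [0.5665, -0.1619, 0.119]
ee_rot: [-0.0, 0.733, 0.68, -0.0]
wrist_force: [-0.2, 0.1, 1.1]
width: 0.0603
finger_force: 0.0
```

Call:
step_arm --moves "0 0 4 0 0 0 60; 0 0 4 0 0 0 60; 0 0 4 0 0 0 60; 0 0 0 0 0 0 60"

```text
time: 2.65
tcp_pos: [0.5661, -0.1619, 0.1064]
ee_rot: [-0.001, 0.733, 0.68, -0.0]
wrist_force: [0.3, 0.3, -0.3]
width: 0.0598
finger_force: 0.0
```

```bash
python3 -c "
from h import *
plan(-75,-35,82,1)
c=capture('scene');cv2.imwrite('pics/c3.png',cv2.resize(c['img'][150:330,130:370],None,fx=3,fy=3,interpolation=3))"
```

```text
turn total [-0.08 -0.03  0.07] tcp chute [-75.2 -35.  106.4] t 2.65
[ 0.2  0.  24.4] [-0.08 -0.03  0.07]
```

View pics/c3.png

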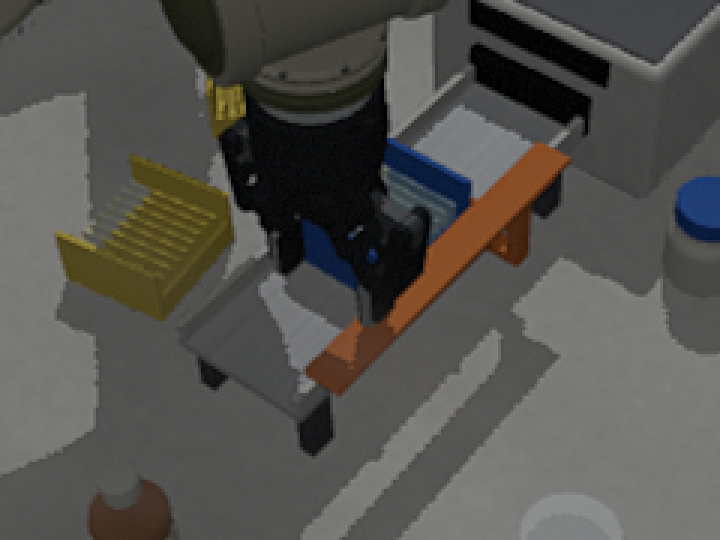

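The bar finger tip (crop (372,318)) is right over the bar, slightly to its inner side. The other finger hangs behind the rack. I'll press now in small steps.

Call:
step_arm --moves "0 2 3 0 0 0 60; 0 1 3 0 0 0 60; 0 0 0 0 0 0 60; 0 0 0 0 0 0 60"

```text
time: 3.03
tcp_pos: [0.5698, -0.1624, 0.1015]
ee_rot: [0.0, 0.733, 0.68, 0.0]
wrist_force: [-0.6, 0.4, 2.3]
width: 0.0602
finger_force: 1.4
```

Call:
step_arm --moves "0 0 4 0 0 0 60; 0 0 4 0 0 0 60; 0 0 0 0 0 0 60; 0 0 0 0 0 0 60"

```text
time: 3.37
tcp_pos: [0.5699, -0.1623, 0.0934]
ee_rot: [0.001, 0.733, 0.68, 0.0]
wrist_force: [3.3, -0.2, 3.3]
width: 0.0599
finger_force: 2.1
```

Call:
step_arm --moves "0 0 4 0 0 0 60; 0 0 4 0 0 0 60; 0 0 0 0 0 0 60; 0 0 0 0 0 0 60"

```text
time: 3.7
tcp_pos: [0.5697, -0.1623, 0.0853]
ee_rot: [0.0, 0.733, 0.68, 0.0]
wrist_force: [3.3, -0.7, 4.2]
width: 0.0599
finger_force: 2.6
```

Call:
step_arm --moves "0 0 3 0 0 0 60; 0 0 3 0 0 0 60; 0 0 3 0 0 0 60; 0 0 0 0 0 0 60; 0 0 0 0 0 0 60"

```text
time: 4.12
tcp_pos: [0.5698, -0.1623, 0.0765]
ee_rot: [0.0, 0.733, 0.68, 0.0]
wrist_force: [4.5, -0.6, 5.4]
width: 0.0599
finger_force: 3.0
```

```bash
python3 -c "
from h import *
plan(-75,-38,76,1)
c=capture('scene');cv2.imwrite('pics/c4.png',cv2.resize(c['img'][150:330,130:370],None,fx=3,fy=3,interpolation=3))"
```

```text
turn total [0.04 0.01 0.07] tcp chute [-75.3 -38.7  76.5] t 4.1167
[ 0.3 -0.7  0.5] [0.04 0.01 0.07]
```

View pics/c4.png

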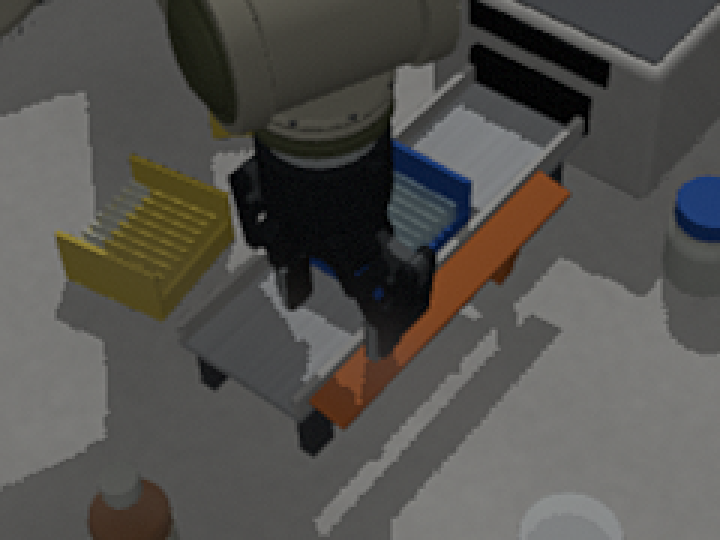

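The bar is down, well clear of its shut position, and the finger sits squarely on it. I'll start pushing.

Call:
step_arm --moves "5 0 0 0 0 0 60; 5 0 0 0 0 0 60; 5 0 0 0 0 0 60; 4 0 0 0 0 0 60; 3 0 0 0 0 0 60; 3 0 0 0 0 0 60; 3 0 0 0 0 0 60; 3 0 0 0 0 0 60; 3 0 0 0 0 0 60; 3 0 0 0 0 0 60; 3 0 0 0 0 0 60; 3 0 0 0 0 0 60"

```text
time: 5.17
tcp_pos: [0.5725, -0.1205, 0.0765]
ee_rot: [0.001, 0.733, 0.68, -0.001]
wrist_force: [0.3, -6.2, 5.7]
width: 0.0603
finger_force: 3.8
```

```bash
python3 -c "
from h import *
plan(79,-38,76,1)
c=capture('scene');cv2.imwrite('pics/c5.png',cv2.resize(c['img'][150:330,130:370],None,fx=3,fy=3,interpolation=3))"
```

```text
turn total [-0.02  0.12  0.06] tcp chute [-33.5 -38.2  76.5] t 5.1667
[ 1.125e+02 -1.000e-01  3.000e-01] [-0.02  0.12  0.06]
```

View pics/c5.png

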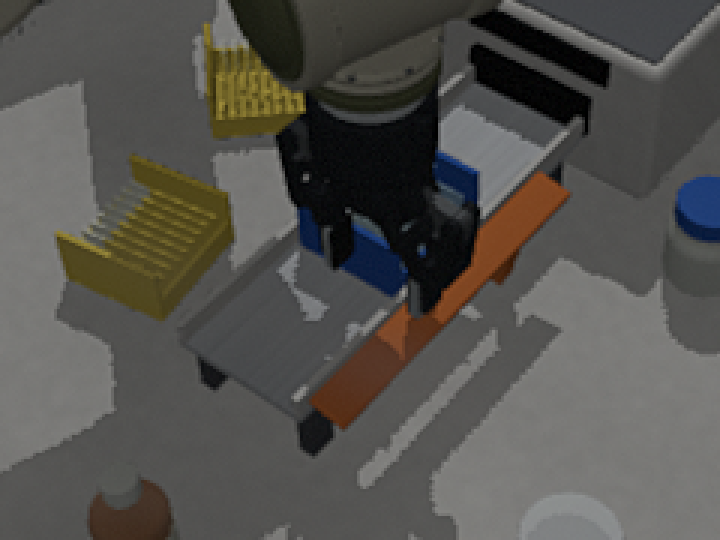

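The pushing finger is at the rack's rear panel (crop (340,250)), and the bar is still held down. The force rise fits contact. I'll keep pushing.

Call:
step_arm --moves "3 0 0 0 0 0 60; 4 0 0 0 0 0 60; 4 0 0 0 0 0 60; 4 0 0 0 0 0 60; 4 0 0 0 0 0 60; 4 0 0 0 0 0 60; 4 0 0 0 0 0 60; 4 0 0 0 0 0 60; 4 0 0 0 0 0 60; 4 0 0 0 0 0 60; 4 0 0 0 0 0 60; 3 0 0 0 0 0 60"

```text
time: 6.22
tcp_pos: [0.576, -0.0745, 0.0765]
ee_rot: [0.001, 0.733, 0.68, -0.001]
wrist_force: [0.9, -6.5, 5.5]
width: 0.0601
finger_force: 4.0
```

Call:
step_arm --moves "3 0 0 0 0 0 60; 4 0 0 0 0 0 60; 4 0 0 0 0 0 60; 4 0 0 0 0 0 60; 4 0 0 0 0 0 60; 4 0 0 0 0 0 60; 4 0 0 0 0 0 60; 4 0 0 0 0 0 60; 4 0 0 0 0 0 60; 3 0 0 0 0 0 60; 2 0 0 0 0 0 60; 0 0 0 0 0 0 60"

```text
time: 7.22
tcp_pos: [0.579, -0.0344, 0.0765]
ee_rot: [0.0, 0.733, 0.68, -0.001]
wrist_force: [1.8, -5.2, 5.0]
width: 0.0599
finger_force: 3.1
```

```bash
python3 -c "
from h import *
plan(79,-38,76,1)
c=capture('top');d=capture('scene');cv2.imwrite('pics/c6.png',cv2.resize(np.hstack([c['img'][140:300,190:390],d['img'][130:290,180:380]]),None,fx=2,fy=2,interpolation=3))"
```

```text
turn total [-0.03  0.1   0.08] tcp chute [ 52.9 -38.1  76.5] t 7.2167
[26.1 -0.1  0.4] [-0.03  0.1   0.08]
```

View pics/c6.png

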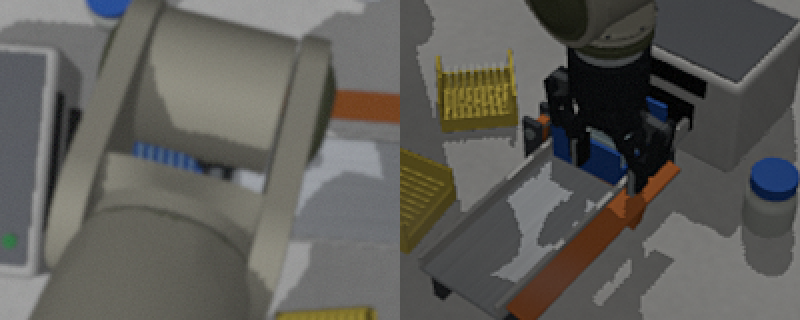

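The rack is going in straight, with the bar held and the bracket clear of the finger. About 26 mm remain, so I'll slow down and watch for the stop.

Call:
step_arm --moves "3 0 0 0 0 0 60; 3 0 0 0 0 0 60; 3 0 0 0 0 0 60; 3 0 0 0 0 0 60; 3 0 0 0 0 0 60; 3 0 0 0 0 0 60; 2 0 0 0 0 0 60; 1 0 0 0 0 0 60; 0 0 0 0 0 0 60"

```text
time: 8.07
tcp_pos: [0.5806, -0.0137, 0.0765]
ee_rot: [0.0, 0.733, 0.68, -0.001]
wrist_force: [0.7, -5.4, 5.8]
width: 0.0601
finger_force: 3.4
```

Call:
step_arm --moves "1 0 0 0 0 0 60; 1 0 0 0 0 0 60; 1 0 0 0 0 0 60; 0 0 0 0 0 0 60"

```text
time: 8.4
tcp_pos: [0.5809, -0.0109, 0.0765]
ee_rot: [0.001, 0.733, 0.68, -0.001]
wrist_force: [0.6, -4.9, 4.5]
width: 0.0602
finger_force: 3.7
```

Call:
step_arm --moves "1 0 0 0 0 0 60; 1 0 0 0 0 0 60; 0 0 0 0 0 0 60; 0 0 0 0 0 0 60"

```text
time: 8.73
tcp_pos: [0.581, -0.0091, 0.0765]
ee_rot: [0.001, 0.733, 0.68, -0.001]
wrist_force: [1.0, -7.7, 5.4]
width: 0.0599
finger_force: 4.5
```

Call:
step_arm --moves "1 0 0 0 0 0 60; 1 0 0 0 0 0 60; 0 0 0 0 0 0 60; 0 0 0 0 0 0 60"

```text
time: 9.07
tcp_pos: [0.5808, -0.0087, 0.0766]
ee_rot: [0.001, 0.733, 0.68, -0.002]
wrist_force: [-3.1, -15.9, 7.1]
width: 0.0602
finger_force: 9.8
```

Call:
step_arm --moves "1 0 0 0 0 0 60; 1 0 0 0 0 0 60; 0 0 0 0 0 0 60; 0 0 0 0 0 0 60"

```text
time: 9.4
tcp_pos: [0.5806, -0.0085, 0.0767]
ee_rot: [0.002, 0.733, 0.681, -0.004]
wrist_force: [-6.2, -25.4, 9.2]
width: 0.0602
finger_force: 14.7
```

The force has risen to 25 N with no further travel at chute x ≈ 79, which is the predicted home position. I'll back off with the bar held, then lift straight up.

Call:
step_arm --moves "-2 0 0 0 0 0 60; -3 0 0 0 0 0 60; -4 0 0 0 0 0 60; -4 0 0 0 0 0 60; -4 0 0 0 0 0 60; 0 0 0 0 0 0 60; 0 0 -4 0 0 0 60; 0 0 -4 0 0 0 60; 0 0 -4 0 0 0 60; 0 0 -4 0 0 0 60; 0 0 -5 0 0 0 60; 0 0 -5 0 0 0 60"

```text
time: 10.4
tcp_pos: [0.5797, -0.0205, 0.1025]
ee_rot: [-0.001, 0.733, 0.68, -0.0]
wrist_force: [-2.2, 0.6, 1.4]
width: 0.0602
finger_force: 1.1
```

Call:
step_arm --moves "0 0 -6 0 0 0 60; 0 0 -8 0 0 0 60; 0 0 -10 0 0 0 60; 0 0 -15 0 0 0 60; 0 0 -20 0 0 0 60; 0 0 -20 0 0 0 60; -25 0 -10 0 0 0 60; -35 0 0 0 0 0 60; -35 0 0 0 0 0 60; -35 0 0 0 0 0 60; -35 0 0 0 0 0 60; -25 0 0 0 0 0 60"

```text
time: 11.4
tcp_pos: [0.5654, -0.2129, 0.192]
ee_rot: [0.0, 0.734, 0.679, -0.0]
wrist_force: [0.9, 1.0, -0.4]
width: 0.06
finger_force: 0.0
```

Call:
step_arm --moves "-35 0 0 0 0 0 60; -35 0 0 0 0 0 60; -35 0 0 0 0 0 60; -15 0 0 0 0 0 60; 0 0 0 0 0 0 60; 0 0 0 0 0 0 60"

```text
time: 11.9
tcp_pos: [0.5566, -0.3301, 0.1915]
ee_rot: [-0.0, 0.734, 0.679, 0.0]
wrist_force: [0.1, 1.1, -0.4]
width: 0.06
finger_force: 0.0
```

```bash
python3 -c "
from h import *
s=sense();print(s['time'],s['wrist_force'])
c=capture('top');d=capture('scene')
b=big(mask(c,*OR,9));r=cv2.minAreaRect((cast(c,b[:,0],.11)[:,:2]*1000).astype(np.float32));print(r)
m=mask(c,*BL);m[:190]=0
b=big(cv2.morphologyEx(m,cv2.MORPH_CLOSE,np.ones((9,9))))
P=np.array([chute(p) for p in cast(c,b[:,0],.104)]);print('rack',P.min(0),P.max(0),cv2.minAreaRect(P[:,:2].astype(np.float32)))
cv2.imwrite('pics/c7.png',cv2.resize(np.hstack([c['img'][100:300,190:430],d['img'][130:330,160:400]]),None,fx=1.66,fy=1.66,interpolation=3))"
```

```text
11.9 [ 0.11252722  1.06677352 -0.39780842]
((607.921875, -99.72915649414062), (235.51747131347656, 25.448270797729492), 85.53490447998047)
rack [ 86.43762337 -41.9022688  104.        ] [181.63650909  44.97584166 104.        ] ((134.25265502929688, 0.2969818115234375), (93.70712280273438, 86.82764434814453), 1.6721571683883667)
```

View pics/c7.png

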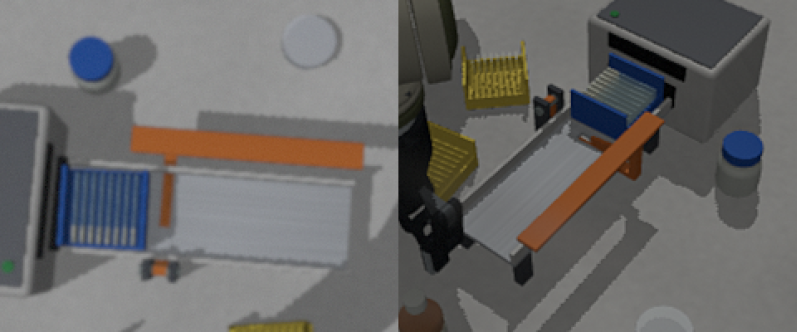

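The gate is shut and upright behind the rack, the bar is fully up, and the bystanders have not moved. The rack is at x ≈ 135, so I'll check its squareness before handing in.

```bash
python3 -c "
from h import *
c=capture('top');m=mask(c,*BL);m[:190]=0
m=cv2.morphologyEx(m,cv2.MORPH_CLOSE,np.ones((5,5)))
rows=[v for v in range(200,260) if (m[v]>0).sum()>30]
for f in(max,min):
    P=np.array([chute(cast(c,[(f(np.where(m[v])[0]),v)],.104)[0]) for v in rows[3:-3]]);k=np.polyfit(P[:,1],P[:,0],1);print(np.rad2deg(np.arctan(k[0])),np.polyval(k,[-42,0,42]))
for lo,hi in(((70,0,0),(0,0,0)),): pass
"
```

```text
-1.0770931246068347 [89.29371649 88.50407297 87.71442945]
-1.747180912755211 [181.40886676 180.12771912 178.84657149]
```

```bash
python3 -c "
from h import *
c=capture('top');now=c['img']
for nm,img in(('old',cv2.imread('pics/top0.png')),('now',now)):
    c['img']=img;m=mask(c,*BL);m[:190]=0
    m=cv2.morphologyEx(m,cv2.MORPH_CLOSE,np.ones((5,5)))
    rows=[v for v in range(200,262) if (m[v]>0).sum()>30]
    print(nm,rows[0],rows[-1])
    for f in(max,min):
        P=np.array([chute(cast(c,[(f(np.where(m[v])[0]),v)],.104)[0]) for v in rows[4:-4]]);k=np.polyfit(P[:,1],P[:,0],1);print(np.rad2deg(np.arctan(k[0])),np.polyval(k,[-42,0,42]))
z=now[190:270,205:310];cv2.imwrite('pics/c8.png',cv2.resize(z,None,fx=7,fy=7,interpolation=cv2.INTER_CUBIC))
"
```

```text
old 208 252
-0.07428197556896404 [-30.88479418 -30.93924574 -30.99369731]
-0.6508317695720124 [55.87818811 55.40108298 54.92397786]
now 203 248
-1.8435345290400436 [89.94681281 88.59496487 87.24311694]
-1.806387106299641 [181.48305528 180.15846547 178.83387566]
```

View pics/c8.png

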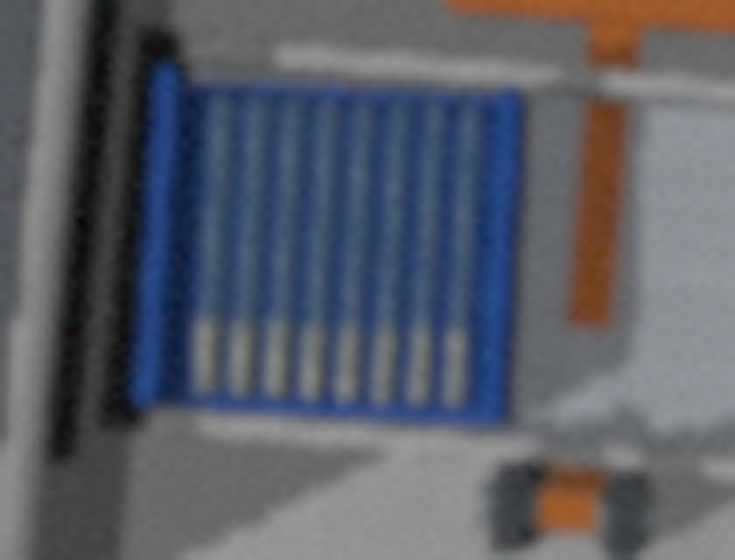

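The stop edge and the rack front look parallel to about 1–2°, so the +y corner may be a millimetre or two short. There is plenty of time, so I'll give that side a gentle nudge with closed fingertips above the shut blade, touching neither gate nor bar.

```bash
python3 -c "
from h import *
plan(58,20,190,10)"
```

```text
turn total [0.02 0.   0.16] tcp chute [-242.   -38.9  191.7] t 12.1
[30.  -5.8  0.2] [0.   0.   0.02]
[30.  -5.8  0.2] [0.   0.   0.02]
[30.  -5.8  0.2] [0.   0.   0.02]
[30.  -5.8  0.2] [0.   0.   0.02]
[30.  -5.8  0.2] [0.   0.   0.02]
[30.  -5.9  0.2] [0.   0.   0.02]
[30.  -5.9  0.2] [0.   0.   0.02]
[30.  -5.9  0.2] [0.   0.   0.02]
[30.  -5.9  0.2] [0.   0.   0.02]
[30.  -5.9  0.2] [0.   0.   0.02]
```

Call:
step_arm --moves "30 -6 0 0 0 0 0; 30 -6 0 0 0 0 0; 30 -6 0 0 0 0 0; 30 -6 0 0 0 0 0; 30 -6 0 0 0 0 0; 30 -6 0 0 0 0 0; 30 -6 0 0 0 0 0; 30 -6 0 0 0 0 0; 30 -6 0 0 0 0 0; 30 -5 0 0 0 0 0; 0 0 0 0 0 0 0; 0 0 0 0 0 0 0" --newtons 20

```text
time: 13.1
tcp_pos: [0.5204, -0.0243, 0.1918]
ee_rot: [0.0, 0.732, 0.681, 0.0]
wrist_force: [-0.7, -0.5, -0.3]
width: 0.0001
finger_force: 0.0
```

```bash
python3 -c "
from h import *
print(sense()['width']);plan(58,20,83,10)"
```

```text
0.00014480284769016345
turn total [0.04 0.01 0.28] tcp chute [ 58.4  21.1 191.8] t 13.1
[-0.   0.1 10.9] [0.   0.   0.03]
[-0.   0.1 10.9] [0.   0.   0.03]
[-0.   0.1 10.9] [0.   0.   0.03]
[-0.   0.1 10.9] [0.   0.   0.03]
[-0.   0.1 10.9] [0.   0.   0.03]
[-0.   0.1 10.9] [0.   0.   0.03]
[-0.   0.1 10.9] [0.   0.   0.03]
[-0.   0.1 10.9] [0.   0.   0.03]
[-0.   0.1 10.9] [0.   0.   0.03]
[-0.   0.1 10.9] [0.   0.   0.03]
```

Call:
step_arm --moves "0 1 14 0 0 0 0; 0 0 14 0 0 0 0; 0 0 14 0 0 0 0; 0 0 14 0 0 0 0; 0 0 14 0 0 0 0; 0 0 14 0 0 0 0; 0 0 12 0 0 0 0; 0 0 8 0 0 0 0; 0 0 4 0 0 0 0; 0 0 0 0 0 0 0; 0 0 0 0 0 0 0"

```text
time: 14.02
tcp_pos: [0.5219, -0.0265, 0.0837]
ee_rot: [0.0, 0.733, 0.68, 0.0]
wrist_force: [-0.4, -0.3, 0.5]
width: 0.0
finger_force: 0.0
```

Call:
step_arm --moves "3 0 0 0 0 0 0; 3 0 0 0 0 0 0; 3 0 0 0 0 0 0; 3 0 0 0 0 0 0; 2 0 0 0 0 0 0; 0 0 0 0 0 0 0; 0 0 0 0 0 0 0"

```text
time: 14.6
tcp_pos: [0.5227, -0.0121, 0.0833]
ee_rot: [0.0, 0.733, 0.68, -0.0]
wrist_force: [-0.4, -0.1, -0.2]
width: -0.0002
finger_force: 0.0
```

Call:
step_arm --moves "1 0 0 0 0 0 0; 1 0 0 0 0 0 0; 0 0 0 0 0 0 0; 0 0 0 0 0 0 0"

```text
time: 14.93
tcp_pos: [0.5228, -0.0103, 0.0833]
ee_rot: [-0.0, 0.733, 0.68, -0.0]
wrist_force: [-0.5, 0.3, 0.6]
width: 0.0
finger_force: 0.0
```

Call:
step_arm --moves "1 0 0 0 0 0 0; 1 0 0 0 0 0 0; 0 0 0 0 0 0 0; 0 0 0 0 0 0 0"

```text
time: 15.27
tcp_pos: [0.523, -0.0082, 0.0833]
ee_rot: [0.0, 0.733, 0.68, 0.0]
wrist_force: [-0.5, 0.4, 0.3]
width: -0.0002
finger_force: 0.0
```

```bash
python3 -c "
from h import *
s=sense();print(s['wrist_force'],chute(s['tcp_pos']))"
```

```text
[-0.52030705  0.38482461  0.34506541] [74.69202721 19.73888173 83.31035603]
```

Call:
step_arm --moves "1 0 0 0 0 0 0; 1 0 0 0 0 0 0; 0 0 0 0 0 0 0; 0 0 0 0 0 0 0"

```text
time: 15.6
tcp_pos: [0.5232, -0.0062, 0.0833]
ee_rot: [0.0, 0.733, 0.68, 0.0]
wrist_force: [-0.5, -0.8, 0.7]
width: -0.0002
finger_force: 0.0
```

Call:
step_arm --moves "1 0 0 0 0 0 0; 1 0 0 0 0 0 0; 0 0 0 0 0 0 0; 0 0 0 0 0 0 0"

```text
time: 15.93
tcp_pos: [0.523, -0.0047, 0.0833]
ee_rot: [0.0, 0.733, 0.68, -0.001]
wrist_force: [-2.6, -3.9, 1.1]
width: -0.0003
finger_force: 2.3
```

Call:
step_arm --moves "1 0 0 0 0 0 0; 1 0 0 0 0 0 0; 0 0 0 0 0 0 0; 0 0 0 0 0 0 0"

```text
time: 16.27
tcp_pos: [0.5224, -0.0038, 0.0833]
ee_rot: [0.0, 0.733, 0.68, -0.002]
wrist_force: [-7.8, -12.3, 4.8]
width: 0.0001
finger_force: 6.2
```

```bash
python3 -c "
from h import *
s=sense();print(s['wrist_force'],chute(s['tcp_pos']))"
```

```text
[ -7.84898329 -12.32028743   4.76205404] [79.00940291 20.6716402  83.31504314]
```

It is blocked at x = 79.0, the same as the first push, so the rack is square on the stop. I'll retreat.

Call:
step_arm --moves "-2 0 0 0 0 0 0; -3 0 0 0 0 0 0; -4 0 0 0 0 0 0; -5 0 0 0 0 0 0; 0 0 0 0 0 0 0; 0 0 -8 0 0 0 0; 0 0 -15 0 0 0 0; 0 0 -25 0 0 0 0; 0 0 -30 0 0 0 0; 0 0 -30 0 0 0 0; -20 0 0 0 0 0 0; -35 0 0 0 0 0 0"

```text
time: 17.27
tcp_pos: [0.5191, -0.0697, 0.1939]
ee_rot: [0.002, 0.732, 0.681, 0.001]
wrist_force: [0.3, -0.2, 0.1]
width: 0.0003
finger_force: 0.0
```

Call:
step_arm --moves "-35 0 0 0 0 0 0; -35 0 0 0 0 0 0; -35 0 0 0 0 0 0; -35 0 0 0 0 0 0; -35 0 0 0 0 0 0; -35 0 0 0 0 0 0; -25 0 0 0 0 0 0; 0 0 0 0 0 0 0; 0 0 0 0 0 0 0"

```text
time: 18.02
tcp_pos: [0.5002, -0.3062, 0.1915]
ee_rot: [-0.0, 0.734, 0.679, 0.0]
wrist_force: [0.6, 0.6, 0.0]
width: 0.0001
finger_force: 0.0
```

```bash
python3 -c "
from h import *
c=capture('top');m=mask(c,*BL);m[:190]=0
m=cv2.morphologyEx(m,cv2.MORPH_CLOSE,np.ones((5,5)))
rows=[v for v in range(200,262) if (m[v]>0).sum()>30]
for f in(max,min):
    P=np.array([chute(cast(c,[(f(np.where(m[v])[0]),v)],.104)[0]) for v in rows[4:-4]]);k=np.polyfit(P[:,1],P[:,0],1);print(np.rad2deg(np.arctan(k[0])),np.polyval(k,[-42,0,42]))
b=big(mask(c,*OR,9));print(cv2.minAreaRect((cast(c,b[:,0],.11)[:,:2]*1000).astype(np.float32)),sense()['time'],sense()['wrist_force'])
cv2.imwrite('pics/c9.png',cv2.resize(c['img'][100:300,190:480],None,fx=2.5,fy=2.5,interpolation=3))
"
```

```text
-1.5928661890370084 [90.00478409 88.83685128 87.66891847]
-0.6943278178764901 [181.51001437 181.00102058 180.49202679]
((607.8973999023438, -99.72665405273438), (235.50294494628906, 25.277042388916016), 85.5761489868164) 18.0667 [0.78150045 0.52970163 0.18264906]
```

View pics/c9.png

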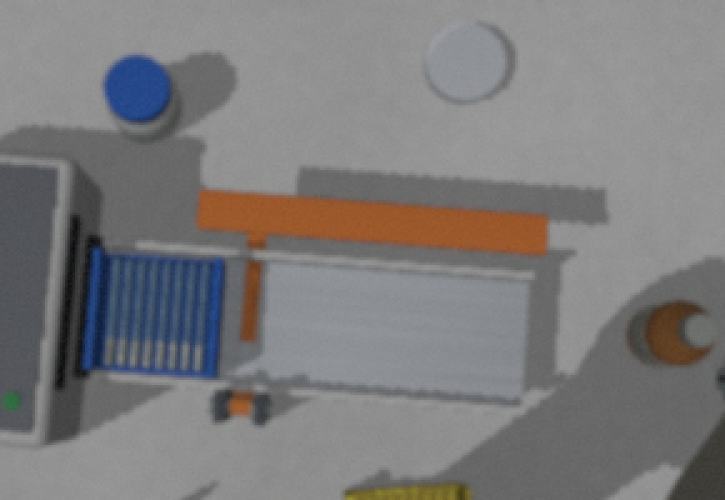

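The rack is home and square against the stop, and the gate is shut behind it. The bar is up, and the jar, dish and bottle have not moved.

```bash
python3 -c "
from workcell import job_done
print(job_done())"
```

```text
the job is handed in; nothing more can be done
None
```

I handed the job in at about 18 s: the blue rack is home against the end stop, the gate is shut behind it with the bar up, and the bottle, dish and jar look unmoved; after the gate shut, I nudged the rack once with closed fingertips to square it up.

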